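# Plug the air tube into the valve unit and open its shut-off

## Task

Take the thinner of the two rigid air tubes out of its stand and push it into the slanted push-fit collet on the valve unit, past the seal, until it bottoms. Only then swing the shut-off lever on the same unit fully over to its other end stop. Leave the thick tube, the pulley and the wrench where they are, and let go of everything.

Things in the scene. Friction and masses are not known exactly. Their poses are not given: they have to be found in the camera images.
- thin_tube_center (a point): centre (half-way along) of the thin tube: straight white rigid tube, 14 mm outside diameter, 110 mm long, both ends alike with 2 mm chamfers, about 35 g; its z axis runs along the tube. It starts standing upright and loose in its stand, its foot 25 mm deep in the hole, 85 mm showing
- stand_thin: stand of the thin tube, fixed to the deck: black block 50 x 50 x 40 mm high with a 15.5 mm hole 25 mm deep in its top; origin at the centre of its underside, z up
- thick_tube_center (a point): centre of the thick tube (bystander): same white tube and length (110 mm) but 22 mm outside diameter; stands in its own black block 50 x 50 x 40 mm; z along the tube
- valve_unit: valve unit, fixed to the deck: steel base plate 110 (x) x 250 (y) x 12 mm high, with a black valve block (70 x 75 mm, up to 48 mm high) and the slanted collet on it at y = -75 mm, and the shut-off lever on a grey block (70 x 50 mm, 25 mm high) at y = +85 mm; origin at the centre of the plate's underside, z up, -x is the side that the collet leans to and that roughly faces the robot
- collet_mouth (a point): centre of the collet's mouth, in the upper end face of a square grey fitting 36 x 36 mm; z axis points out of the bore and leans 0.55 rad (31.5 degrees) from vertical towards the valve unit's -x, y axis is the valve unit's y. Bore 15.5 mm wide with a 2 mm entry chamfer, and 28 mm deep to its rigid floor; a tube that has bottomed has its foot 28 mm below the mouth and 82 mm showing. The fitting is rigid and stays put
- seal (a joint): travel of the black seal inside the bore, m: 0 as it starts, with its face 16 mm below the mouth; the tube's foot pushes it down against about 8 N of friction, and it stays where it is left; 0.012 when the tube stands on the bore's floor
- shutoff (a joint): angle of the shut-off lever, rad: starts at 0 to 0.2 (shut, leaning 0.5 rad from upright towards the valve unit's -x), end stop at 1.0 (open, leaning 0.5 rad towards +x); a light push of 1 to 2 N at the ball moves it, and it stays where it is left
- shutoff_tip (a point): centre of the black ball, 26 mm in diameter, at the end of the lever (10 mm thick steel rod). The lever turns about a pivot 80 mm from this point, parallel to the valve unit's y axis and lying at x = 0, y = +85 mm, 34 mm above the unit's origin
- pulley: loose steel belt pulley (bystander), 68 mm in diameter, 34 mm high; origin at the centre of its underside
- wrench: loose wrench (bystander) lying flat, about 180 mm long; origin under its middle, x along its length

How it is judged:
By the outcome, as a careful person would: the job done as asked, in the order asked, and still so for the second after the job is handed in, with the robot touching nothing.
It also fails if it takes over 51 s, if anything falls off the work surface, if the arm or the gripper's body presses on something with over 40 N, if the wrist force passes 120 N, or if a joint passes its speed limit or range.

## Robot

A 7-joint arm with a two-finger parallel gripper is mounted at the origin on the work surface. World frame = base frame: x ahead of the robot, y to its left, z up, the work surface at z = 0. Lengths are in m, angles in rad, forces in N, time in s.
With the tool pointing down it reaches from about 0.4 to 0.85 m from the base axis. Payload 10.4 kg.
Tool frame: the origin (TCP) lies at the very end of the fingers, on their centre line; the grasp point (between the pads) lies r.pinch_z behind it (r.pinch_z is the distance from the TCP to the grasp point, in m); z points along the fingers, x is the direction in which the jaws open and shut, and the axes are right-handed (so a half turn about z gives the same grasp; the last joint's range is limited). The gripper opens to 87 mm and grips with 3 to 60 N. Pads are 19 mm wide; open, the fingers measure 117 mm over their backs; the gripper's body (75 mm by 190 mm) begins 51 mm behind the grasp point.
Start: joints at [-1.199, 0.332, -0.065, 1.46, 0.022, 1.35, -0.088], TCP at [0.24, 0.577, 0.223] pointing down, gripper open.
Joint ranges: [-2.6, 2.6], [-0.5, 2.12], [-1.47, 1.34], [0.16, 2.42], [-1.27, 4.41], [0.06, 2.06], [-2.6, 2.6]. Speed limits (rad/s): [2.22, 2.22, 2.79, 2.79, 3.14, 3.14, 3.14].

## Interface

Orientations are given as a unit quaternion [x, y, z, w].
In Python, from bench import r gives the robot as it stands.
- The arm moves only by the tool carry_out, never from a script. Its argument "increments" is text: rows parted by semicolons, each of 7 numbers parted by spaces: the turn, a rotation vector about the tool's x, y, z in degrees, then the shift along the tool's x, y, z in m, then the finger opening in m, from 0 to 0.087. A call has exactly 5 rows; each row is the pose to reach, as a shift and turn from the pose measured when the call began, along the tool's axes at that moment; what a row does not reach only later rows make up. A row lasts 1/8 s, in which the tool goes at most 62.5 mm and 10.7 degrees, less where a joint would pass 70% of its speed; a pose out of reach is approached as far as the arm can. A call with a gripper value outside its range is refused whole. The fingers move at their own pace and stop on an object; "squeeze" is the grip in N (left out, the last holds). Time passes only in rows, so rows that repeat a pose let the fingers close, or fill a call up. It gives the time, the measured TCP pose, the force and the opening at its end, in the units of the state.
- r.read_state(): the state, without advancing time (a new reading comes with each control period).
- r.camera(name): name is "scene" or "side" or "wrist"; returns (picture, depth): 420x560x3 uint8, blue, green, red; 420x560 float32, m along the optical axis (not along the pixel's ray), 0 where there is no reading.
- r.camera_model(name): a dict with "K" (3x3 intrinsics, pixels), "extrinsics" (4x4, takes a point from camera to world coordinates). Camera axes: x right, y down, z forward; pixel columns grow to the right and rows downward; lengths in m; the calibration is good to about 2 mm. A picture is of the moment at which its call begins: read the wrist's pose just before it. camera_model takes no time and is no camera call; for the wrist camera it gives the pose at the moment of the call.
- r.close_job(): hands the job in, once; it reports no verdict.
The state is a dict: "time": time; "joint_positions": joint angles; "joint_vel": joint speeds; "joint_torque": joint torques, N m; "ee_pos": TCP position; "eef_rot": TCP orientation; "ft_force": force on the tool from outside, world axes, zero at the start; "torque": the same for the moment, N m; "width": finger opening in m.
Only numpy, scipy, OpenCV 4.12 (cv2) and the standard library are available. Lean on these libraries where they do the work, as an engineer would, in place of code of your own. Each camera call takes 0.05 s, during which the arm holds its last target.

## Working session

There is one attempt and no reset: what is moved stays moved. The work goes in short steps, Python scripts to look and compute and a tool call to move; the robot and the scene stay as the last step left them, time stands still between calls to the robot, and variables do not carry over. Pictures are saved under pics/ and viewed, and the job is handed in when it is done.

Besides the shell and the picture viewer there is one more tool, called after "Request:" by a JSON object that holds its "method" and its "body". carry_out: Moves the arm, as the interface text tells. Its arguments: {"type":"object","properties":{"increments":{"type":"string"},"squeeze":{"type":"number"}},"required":["increments"]}

```bash
ls; mkdir -p pics
python3 - <<'E'
from bench import r
import cv2,numpy as np
s=r.read_state();print(s, r.pinch_z)
for n in ["scene","side","wrist"]:
    m=r.camera_model(n);p,d=r.camera(n);cv2.imwrite(f"pics/{n}0.png",p);np.savez(f"{n}0.npz",p=p,d=d,K=m["K"],E=m["extrinsics"]);print(n,m)
E
```

```text
pics
{'time': 0.0, 'joint_positions': array([-1.19861794,  0.33284877, -0.06472003,  1.46094438,  0.02159421,
        1.34988424, -0.08851804]), 'joint_vel': array([ 0.00056956, -0.00094657, -0.00145942, -0.00126941,  0.00189102,
        0.00141131, -0.00120763]), 'joint_torque': array([ 5.99942687e-04, -6.23241591e+01,  2.50440772e-02, -3.89914477e+01,
       -6.13704720e-02,  3.94075038e-02,  1.08311754e-04]), 'ee_pos': array([0.24022181, 0.57657481, 0.22176695]), 'eef_rot': array([ 8.32040826e-01,  5.54713963e-01, -5.63043039e-04,  4.06909602e-04]), 'ft_force': array([0.83868471, 0.26926822, 0.49879374]), 'torque': array([-0.02998509,  0.01681256, -0.03592354]), 'width': 0.08702841365938273} 0.0187
scene {'K': array([[442.16619811,   0.        , 286.41558731],
       [  0.        , 442.16619811, 204.08382767],
       [  0.        ,   0.        ,   1.        ]]), 'extrinsics': array([[-0.88894563,  0.33671612, -0.31048013,  0.89032099],
       [ 0.45798143,  0.64555498, -0.6111561 ,  0.52454313],
       [-0.00535411, -0.68547868, -0.72807301,  0.71650117],
       [ 0.        ,  0. 
[... 190 characters left out ...]
.        ]]), 'extrinsics': array([[ 0.69648875, -0.55233649,  0.45806968,  0.29464799],
       [-0.71739491, -0.54999089,  0.42761497, -0.31850416],
       [ 0.0157468 , -0.62644587, -0.77930585,  0.65725924],
       [ 0.        ,  0.        ,  0.        ,  1.        ]])}
wrist {'K': array([[358.99212394,   0.        , 284.68824572],
       [  0.        , 358.99212394, 210.71512662],
       [  0.        ,   0.        ,   1.        ]]), 'extrinsics': array([[ 0.38413369,  0.88770286,  0.25382069,  0.17193808],
       [ 0.92327668, -0.36897055, -0.10686859,  0.60659076],
       [-0.00121519,  0.27539855, -0.96132937,  0.38303391],
       [ 0.        ,  0.        ,  0.        ,  1.        ]])}
```

View pics/scene0.png

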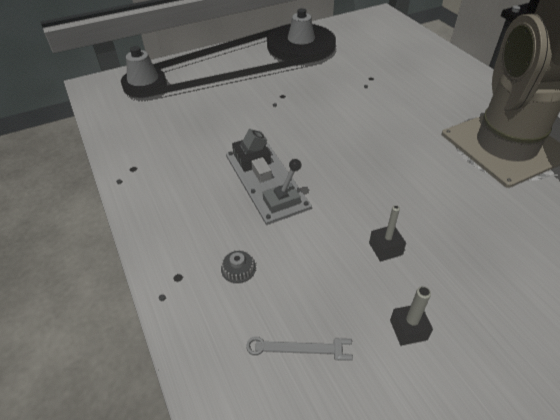

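View pics/side0.png

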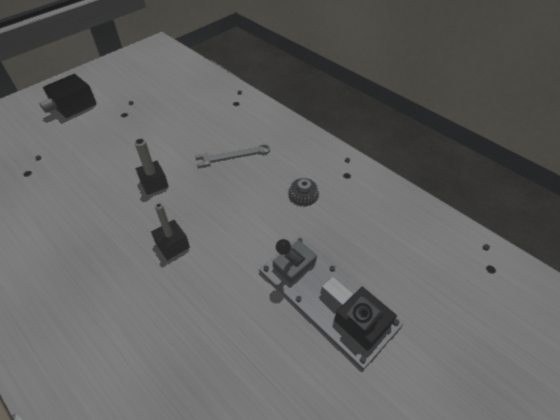

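View pics/wrist0.png

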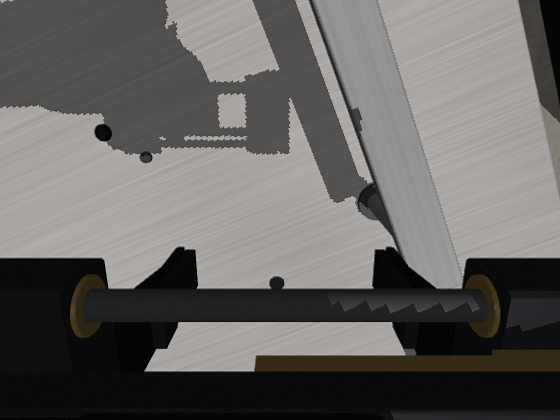

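The scene view shows the thin tube's top at (396,208), its stand at (388,242), the thick tube at (423,292), the lever ball at (294,165), the collet at (258,135), the pulley at (238,265) and the wrench at (300,347). In the side view the tube top is at (160,206), the collet mouth at (363,313) and the ball at (283,246).

```bash
cat > h.py <<'E'
import numpy as np,cv2
def cloud(n):
    z=np.load(n+".npz");d=z["d"];K=z["K"];E=z["E"]
    v,u=np.mgrid[:d.shape[0],:d.shape[1]]
    P=np.stack([(u-K[0,2])/K[0,0]*d,(v-K[1,2])/K[1,1]*d,d],-1)
    return P@E[:3,:3].T+E[:3,3],d>0,z["p"]
def proj(n,X):
    z=np.load(n+".npz");K=z["K"];E=z["E"]
    c=(np.atleast_2d(X)-E[:3,3])@E[:3,:3];p=c@K.T
    return p[:,:2]/p[:,2:]
E
python3 - <<'E'
from h import *
for n,pts in dict(scene0=dict(tubetop=(396,208),tubelow=(392,235),stand=(388,242),thick=(423,292),ball=(294,165),collet=(258,135),plate=(300,207),pulley=(238,256),wr=(300,347),tbl=(350,300)),side0=dict(tubetop=(160,206),stand=(160,240),collet=(375,313),ball=(283,246),table=(220,300),thick=(140,142))).items():
    P,ok,im=cloud(n)
    for k,(u,v) in pts.items(): print(n,k,P[v,u].round(4),ok[v,u])
    z=np.load(n+".npz")
    big=cv2.resize(im[100:280,200:460] if n=="scene0" else im[180:380,130:420],None,fx=2.7,fy=2.7,interpolation=cv2.INTER_CUBIC)
    cv2.imwrite(f"pics/{n}_z.png",cv2.convertScaleAbs(big,alpha=1.5))
    m=ok&(P[...,2]>.006)&(P[...,2]<.3)&(P[...,0]>0.15)&(P[...,0]<1.3)
    nl,lab,st,ce=cv2.connectedComponentsWithStats(m.astype(np.uint8))
    for i in range(1,nl):
        if st[i,4]>60: q=P[lab==i];print(n,st[i],q.min(0).round(3),q.max(0).round(3))
E
```

```text
scene0 tubetop [0.467  0.13   0.1266] True
scene0 tubelow [0.4617 0.1325 0.0491] True
scene0 stand [0.4726 0.1372 0.0389] True
scene0 thick [0.5363 0.2913 0.1247] True
scene0 ball [ 0.5698 -0.0709  0.1146] True
scene0 collet [ 0.5724 -0.246   0.0715] True
scene0 plate [ 0.5673 -0.0461  0.0112] True
scene0 pulley [0.7439 0.0308 0.0352] True
scene0 wr [0.7192 0.2342 0.0065] True
scene0 tbl [ 0.5917  0.1932 -0.001 ] True
scene0 [  40    0  247   60 6141] [ 0.154 -0.984  0.006] [ 0.951 -0.902  0.141]
scene0 [ 121    9  213   89 5712] [ 0.15  -0.796  0.01 ] [ 0.803 -0.561  0.133]
scene0 [ 226  129   86   95 4171] [ 0.536 -0.291  0.006] [ 0.653 -0.035  0.121]
scene0 [ 369  206   37   54 1044] [0.437 0.098 0.006] [0.494 0.156 0.127]
scene0 [221 250  34  31 743] [0.718 0.004 0.006] [0.779 0.064 0.036]
scene0 [ 390  287   43   58 1494] [0.508 0.26  0.006] [0.566 0.322 0.128]
scene0 [246 337 107  24 794] [0.638 0.182 0.006] [0.8   0.293 0.011]
side0 tubetop [0.4657 0.1228 0.1255] True
side0 stand [0.4451 0.1257 0.0397] True
side0 collet [ 0.5854 -0.2541  0.0881] True
side0 ball [ 0.5598 -0.0821  0.1177] True
side0 table [ 4.543e-01 -3.000e-02 -2.000e-04] True
side0 thick [0.5341 0.2878 0.1247] True
side0 [   0    0  145   62 4782] [0.48  0.905 0.006] [0.947 0.979 0.14 ]
side0 [  39   74   57   43 1543] [0.474 0.635 0.006] [0.594 0.72  0.063]
side0 [134 139  34  54 948] [0.503 0.259 0.006] [0.563 0.322 0.127]
side0 [195 144  75  22 349] [0.634 0.181 0.006] [0.8   0.292 0.012]
side0 [289 178  29  26 563] [0.716 0.003 0.006] [0.777 0.064 0.038]
side0 [ 150  203   39   57 1057] [0.435 0.098 0.006] [0.492 0.155 0.126]
side0 [ 259  237  144  132 8261] [ 0.533 -0.29   0.006] [ 0.652 -0.038  0.122]
```

Run:
```python
from h import *
from scipy.optimize import least_squares
for n in ["scene0","side0"]:
    P,ok,im=cloud(n)
    def sel(lo,hi): 
        lo=np.array(lo);hi=np.array(hi); return P[ok&((P>lo)&(P<hi)).all(-1)]
    q=sel([.43,.09,.05],[.5,.16,.118])
    f=lambda a:np.linalg.norm(q[:,:2]-a[:2]-np.outer(q[:,2]-.085,a[2:4]),axis=1)-.007
    s=least_squares(f,[.466,.127,0,0],loss="soft_l1",f_scale=.001);print(n,"tube",s.x.round(4),np.abs(s.fun).mean())
    t=sel([.43,.09,.12],[.5,.16,.14]);print(" top z",np.percentile(t[:,2],[50,90]))
    q=sel([.42,.08,.036],[.51,.17,.043]);print(" stand",cv2.minAreaRect(q[:,:2].astype(np.float32)*1000))
    q=sel([.5,-.32,.009],[.7,0,.0145]);R=cv2.minAreaRect(q[:,:2].astype(np.float32)*1000);print(" plate",R,np.median(q[:,2]))
    # ball
    q=sel([.5,-.13,.1],[.65,-.04,.2]);g=lambda a:np.linalg.norm(q-a,axis=1)-.013
    s=least_squares(g,[.565,-.078,.108],loss="soft_l1",f_scale=.001);print(" ball",s.x,np.abs(s.fun).mean(),len(q))
    q=sel([.5,-.32,.055],[.65,-.15,.12]);print(" collet region",len(q),q.min(0),q.max(0))
    # mouth plane
    best=None
    rng=np.random.default_rng(0)
    for _ in range(800):
        a,b,c=q[rng.choice(len(q),3,replace=False)];w=np.cross(b-a,c-a);w/=np.linalg.norm(w)+1e-12
        if w[2]<0:w=-w
        if not .75<w[2]<.93: continue
        k=(np.abs((q-a)@w)<.0015)
        if best is None or k.sum()>best.sum(): best=k
    k=q[best];c=k.mean(0);w=np.linalg.svd(k-c)[2][2];w*=np.sign(w[2]);print(" mouth plane",c,w,best.sum())
```

```text
scene0 tube [ 0.4645  0.127   0.0054 -0.0026] 0.0006586225110685971
 top z [0.12387277 0.12604889]
 stand ((464.9590759277344, 127.58795166015625), (52.89024353027344, 51.79109573364258), 80.39865112304688)
 plate ((594.2268676757812, -163.1726531982422), (252.365234375, 110.91619110107422), 87.9714584350586) 0.011838545897043251
 ball [ 0.56409673 -0.07808562  0.10679694] 0.0007937461399974215 122
 collet region 396 [ 0.56081539 -0.25826469  0.05533972] [ 0.61605352 -0.21650941  0.0902579 ]
 mouth plane [ 0.57780332 -0.23732324  0.08108167] [-0.50923247  0.01510661  0.86049641] 95
side0 tube [ 0.4642  0.1277  0.0037 -0.0009] 0.0004690255529035063
 top z [0.12436256 0.1257852 ]
 stand ((463.83489990234375, 127.2611083984375), (52.77431106567383, 50.4466438293457), 81.65571594238281)
 plate ((592.4898681640625, -163.54400634765625), (250.6303253173828, 111.12739562988281), 87.96813201904297) 0.012201949722570715
 ball [ 0.56333346 -0.07763188  0.1072864 ] 0.0006509575639887973 193
 collet region 681 [ 0.55929819 -0.25907553  0.05512592] [ 0.61431635 -0.21979786  0.09248086]
 mouth plane [ 0.57500811 -0.23826095  0.08064266] [-0.52936555  0.02326034  0.84807492] 395
```

View pics/side0_z.png

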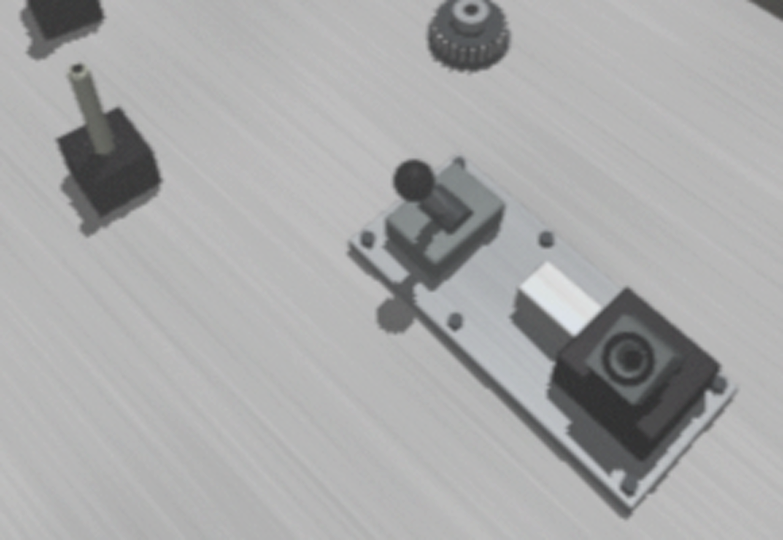

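View pics/scene0_z.png

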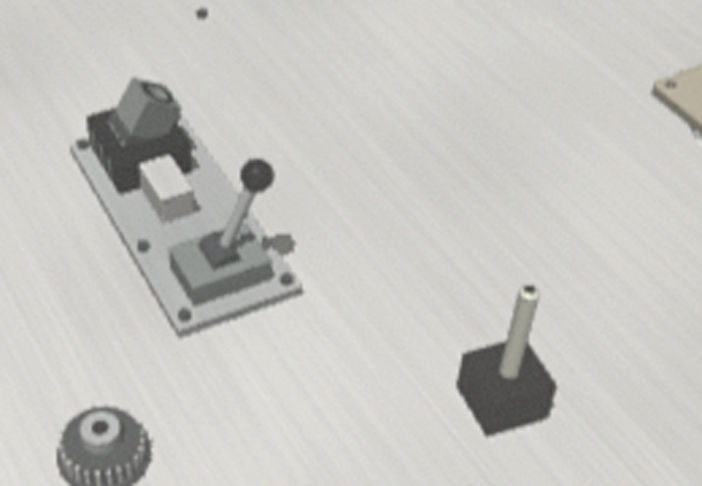

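```bash
cat >> h.py <<'E'
from scipy.spatial.transform import Rotation as Ro
YAW=np.deg2rad(87.97)
def Rdown(yaw=YAW,tilt=0.0):
    x=np.array([np.cos(yaw),np.sin(yaw),0]);o=np.array([np.sin(yaw),-np.cos(yaw),0]) # o: outward (+unit x)
    z=np.sin(tilt)*o-np.cos(tilt)*np.array([0,0,1]);y=np.cross(z,x)
    return np.stack([x,y,z],1)
def rel(s,p,R):
    R0=Ro.from_quat(s["eef_rot"]).as_matrix()
    rv=np.rad2deg(Ro.from_matrix(R0.T@R).as_rotvec());t=R0.T@(np.array(p)-s["ee_pos"])
    return rv.round(2),t.round(4)
E
python3 - <<'E'
from h import *
from bench import r
s=r.read_state();print(rel(s,[.4645,.127,.21],Rdown()))
# refine mouth
for n in ["scene0","side0"]:
    P,ok,im=cloud(n);w=np.array([-.5224,.0185,.8525]);y=np.array([.0354,.9994,0]);x=np.cross(y,w)
    m=ok&(P[...,2]>.06)&(P[...,2]<.1)&(P[...,0]<.63)&(P[...,0]>.54)&(P[...,1]<-.2)&(P[...,1]>-.28)
    h=P@w; hm=np.median(h[m&(h>np.percentile(h[m],60))]);k=m&(abs(h-hm)<.004)
    ff=np.stack([P[k]@x,P[k]@y],1);R=cv2.minAreaRect((ff*1000).astype(np.float32));
    print(n,hm,k.sum(),R, (x*(ff.min(0)+ff.max(0))[0]/2+y*(ff.min(0)+ff.max(0))[1]/2+w*hm),np.ptp(ff,axis=0))
E
```

```text
(array([-1.000e-02,  6.000e-02, -2.059e+01]), array([-0.3288,  0.3799,  0.0123]))
scene0 -0.23729953385885927 129 ((540.7395629882812, -216.03404235839844), (38.32044982910156, 41.10432434082031), 5.636998653411865) [ 0.57709945 -0.23809175  0.08044896] [0.03966885 0.04126561]
side0 -0.23539936279568088 482 ((539.4368896484375, -217.7261962890625), (35.87284851074219, 36.353084564208984), 0.27398380637168884) [ 0.57481938 -0.23814468  0.08128186] [0.03593673 0.0363559 ]
```

Request:
{"method": "carry_out", "body": {"increments": "0 0 -1 -0.018 0.021 0 0.087;0 0 -4 -0.052 0.06 0.002 0.087;0 0 -7 -0.092 0.106 0.004 0.087;0 0 -10 -0.132 0.152 0.006 0.087;0 0 -13 -0.17 0.196 0.008 0.087", "squeeze": 40}}

```text
time: 0.78
ee_pos: [0.3565, 0.3422, 0.214]
eef_rot: [0.763, 0.646, -0.0, 0.0]
ft_force: [1.3, 0.1, 0.1]
width: 0.0867
```

Run:
```python
from h import *
from bench import r
s=r.read_state();print(s["time"],s["joint_positions"].round(3),s["ee_pos"],s["ft_force"]);print(rel(s,[.4645,.127,.2],Rdown()))
```

```text
0.775 [-0.908  0.049  0.052  1.813 -0.002  1.281  0.549] [0.35649407 0.34221727 0.21399914] [1.33292695 0.14938647 0.12313023]
(array([-0.01,  0.06, -7.51]), array([-0.1943,  0.1422,  0.0142]))
```

Request:
{"method": "carry_out", "body": {"increments": "0 0 -2 -0.045 0.033 0.003 0.087;0 0 -4 -0.09 0.066 0.006 0.087;0 0 -6 -0.135 0.099 0.01 0.087;0 0 -7.5 -0.175 0.128 0.014 0.087;0 0 -7.5 -0.194 0.142 0.014 0.087"}}

```text
time: 1.4
ee_pos: [0.465, 0.1244, 0.1999]
eef_rot: [0.721, 0.693, -0.001, 0.0]
ft_force: [0.6, 1.0, -0.3]
width: 0.0869
```

```bash
cat > look.py <<'E'
import sys
from h import *
from bench import r
def look(cams,tag):
    for n in cams:
        m=r.camera_model(n);p,d=r.camera(n);cv2.imwrite(f"pics/{n}{tag}.png",p);np.savez(f"{n}{tag}.npz",p=p,d=d,K=m["K"],E=m["extrinsics"])
def st():
    s=r.read_state();print(round(s["time"],3),s["joint_positions"].round(3),s["ee_pos"].round(4),s["ft_force"].round(2),round(s["width"],4));return s
E
python3 - <<'E'
from look import *
s=st();print(rel(s,[.4645,.127,.2],Rdown()));look(["wrist"],"1")
E
```

```text
1.4 [-0.647  0.02   0.296  1.874 -0.005  1.25   1.182] [0.465  0.1244 0.1999] [ 0.59  1.   -0.3 ] 0.0869
(array([-0.04,  0.09, -0.19]), array([ 0.0026, -0.0006, -0.0001]))
```

View pics/wrist1.png

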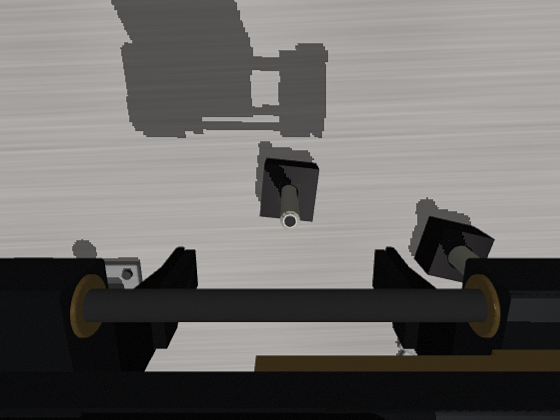

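The wrist view shows the thin tube's rim at (290,219), slightly right of the fingers' centre (~285).

Run:
```python
from h import *
from scipy.optimize import least_squares
P,ok,im=cloud("wrist1")
m=ok&(P[...,2]>.05)&(P[...,2]<.14)&(abs(P[...,0]-.465)<.03)&(abs(P[...,1]-.127)<.03)
q=P[m];print(len(q),np.percentile(q[:,2],[5,50,98]))
t=q[q[:,2]>.122];print("top",t.mean(0),(t.min(0)+t.max(0))/2,np.ptp(t,axis=0))
k=q[q[:,2]<.12]
f=lambda a:np.linalg.norm(k[:,:2]-a[:2]-np.outer(k[:,2]-.085,a[2:4]),axis=1)-.007
s=least_squares(f,[.466,.127,0,0],loss="soft_l1",f_scale=.001);print(s.x)
u,v=290,220
z=np.load("wrist1.npz");E=z["E"];K=z["K"];d=E[:3,:3]@[(u-K[0,2])/K[0,0],(v-K[1,2])/K[1,1],1];print("ray@.125",E[:3,3]+d*(.125-E[2,3])/d[2])
```

```text
664 [0.05804574 0.11579262 0.125102  ]
top [0.46537255 0.12822826 0.12370388] [0.46574024 0.128407   0.12404289] [0.01394851 0.0132717  0.00408026]
[4.66062270e-01 1.28326164e-01 8.84981748e-04 2.19959983e-04]
ray@.125 [0.46517384 0.12876456 0.125     ]
```

Request:
{"method": "carry_out", "body": {"increments": "0 0 0 0.002 0 0.03 0.087;0 0 -0.2 0.0036 0 0.065 0.087;0 0 -0.2 0.0036 0 0.1 0.087;0 0 -0.2 0.0036 0 0.124 0.087;0 0 -0.2 0.0036 0 0.124 0.06"}}

```text
time: 2.08
ee_pos: [0.4647, 0.1255, 0.0746]
eef_rot: [0.72, 0.694, -0.003, 0.0]
ft_force: [-0.3, 0.1, 1.0]
width: 0.0825
```

Request:
{"method": "carry_out", "body": {"increments": "0 0 0 0 0 0 0.03;0 0 0 0 0 0 0.02;0 0 0 0 0 0 0;0 0 0 0 0 0 0;0 0 0 0 0 0 0"}}

```text
time: 2.7
ee_pos: [0.4648, 0.1256, 0.0747]
eef_rot: [0.72, 0.694, -0.002, 0.0]
ft_force: [-0.5, -0.0, 0.8]
width: 0.0348
```

Run:
```python
from look import *
s=st();look(["wrist","side"],"2")
```

```text
2.7 [-0.634  0.164  0.296  2.011 -0.054  0.978  1.222] [0.4648 0.1256 0.0747] [-0.55 -0.01  0.82] 0.0348
```

View pics/wrist2.png

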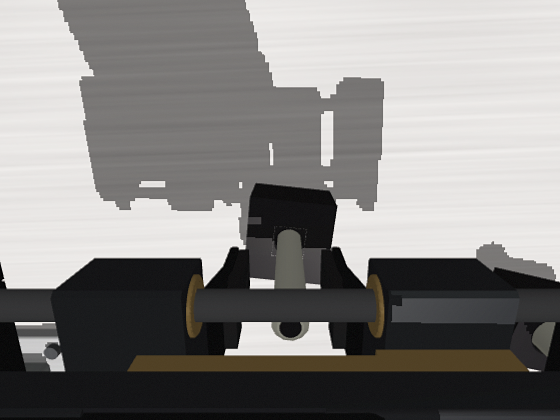

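View pics/side2.png

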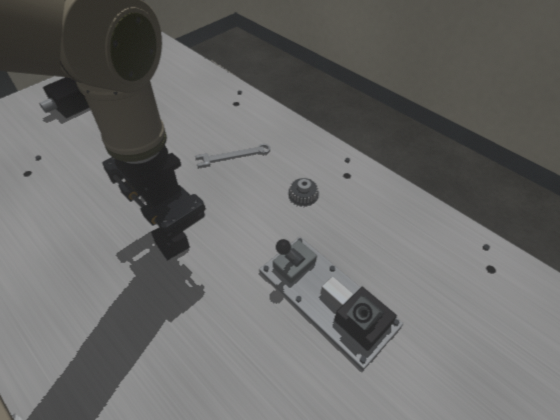

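The wrist view shows the tube (289,265) upright between half-closed fingers, about 2 mm off their centre. I'll correct that before closing.

Request:
{"method": "carry_out", "body": {"increments": "0 0 0 0.0025 0 -0.001 0.033;0 0 0 0.003 0 -0.001 0.033;0 0 0 0.003 0 -0.001 0.033;0 0 0 0.003 0 -0.001 0.033;0 0 0 0.003 0 -0.001 0.033"}}

```text
time: 3.42
ee_pos: [0.4648, 0.1285, 0.0756]
eef_rot: [0.72, 0.694, -0.003, 0.0]
ft_force: [0.1, 0.1, -0.4]
width: 0.033
```

Good: y is now 0.1285. Close.

Request:
{"method": "carry_out", "body": {"increments": "0 0 0 0 0 0 0.02;0 0 0 0 0 0 0.01;0 0 0 0 0 0 0;0 0 0 0 0 0 0;0 0 0 0 0 0 0", "squeeze": 40}}

```text
time: 4.05
ee_pos: [0.4648, 0.1284, 0.0756]
eef_rot: [0.72, 0.694, -0.003, 0.0]
ft_force: [-0.7, 0.2, -0.2]
width: 0.0131
```

Request:
{"method": "carry_out", "body": {"increments": "0 0 0 0 0 -0.005 0;0 0 0 0 0 -0.015 0;0 0 0 0 0 -0.03 0;0 0 0 0 0 -0.05 0;0 0 0 0 0 -0.07 0"}}

```text
time: 4.68
ee_pos: [0.4653, 0.1287, 0.1473]
eef_rot: [0.72, 0.694, -0.002, 0.0]
ft_force: [0.2, 0.0, 0.1]
width: 0.013
```

Run:
```python
from look import *
s=st();look(["wrist","side"],"3")
```

```text
4.675 [-0.649  0.074  0.296  1.936 -0.021  1.138  1.189] [0.4653 0.1287 0.1473] [0.22 0.02 0.07] 0.013
```

View pics/wrist3.png

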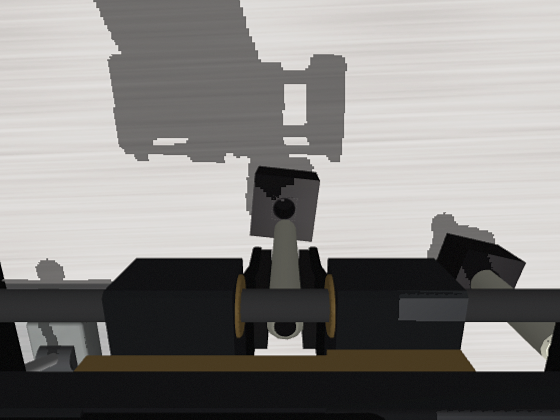

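View pics/side3.png

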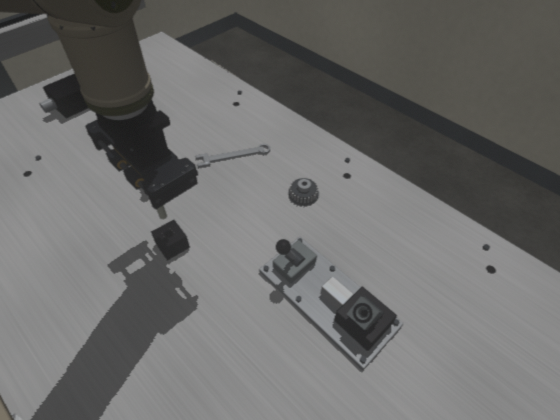

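The tube is gripped and out of its hole, which is visible at (284,208) in the wrist view. The side view shows the stand empty at (170,238).

```bash
cat >> h.py <<'E'
W=np.array([-.5224,.0185,.8525]);M=np.array([.5755,-.2381,.0809])
def tubefit(n,s,L=.0606):
    "axis of tube in tool frame from wrist cloud: x,y offset at TCP plane and slope"
    from scipy.optimize import least_squares
    P,ok,im=cloud(n);R0=Ro.from_quat(s["eef_rot"]).as_matrix();q=(P[ok]-s["ee_pos"])@R0
    q=q[(abs(q[:,0])<.02)&(abs(q[:,1])<.02)&(q[:,2]>.008)&(q[:,2]<L+.01)]
    foot=np.percentile(q[:,2],99); q=q[q[:,2]<L-.004]
    f=lambda a:np.linalg.norm(q[:,:2]-a[:2]-np.outer(q[:,2],a[2:4]),axis=1)-.007
    o=least_squares(f,[0,0,0,0],loss="soft_l1",f_scale=.001);return o.x.round(4),foot,len(q),np.abs(o.fun).mean()
E
python3 - <<'E'
from look import *
s=st();print(tubefit("wrist3",s))
Rt=Rdown(YAW,.55);print(Rt[:,2],W)
print(rel(s,M+W*.0856+[0,0,.08],Rt)); print(rel(s,M+W*.0856,Rt))
E
```

```text
4.775 [-0.649  0.073  0.296  1.934 -0.022  1.137  1.189] [0.4665 0.1292 0.1485] [ 1.05 -0.67 -0.71] 0.0129
(array([ 0.0002,  0.0002, -0.0037, -0.    ]), np.float64(0.06001549292313558), 674, np.float64(0.00014806266551913613))
[ 0.5223592  -0.01851503 -0.85252452] [-0.5224  0.0185  0.8525]
(array([-31.47,   0.12,  -0.08]), array([-0.3632,  0.078 , -0.0848]))
(array([-31.47,   0.12,  -0.08]), array([-0.3631,  0.0779, -0.0048]))
```

Request:
{"method": "carry_out", "body": {"increments": "-2 0 0 -0.005 0.001 -0.03 0;-6 0 0 -0.03 0.007 -0.06 0;-10 0 0 -0.07 0.016 -0.08 0;-14 0 0 -0.12 0.027 -0.086 0;-18 0 0 -0.17 0.038 -0.086 0"}}

```text
time: 5.4
ee_pos: [0.4984, -0.0434, 0.2356]
eef_rot: [0.711, 0.685, 0.11, 0.115]
ft_force: [0.4, 0.1, -0.9]
width: 0.0132
```

Run:
```python
from look import *
s=st();Rt=Rdown(YAW,.55)
print(rel(s,M+W*.0856+[0,0,.08],Rt));
```

```text
5.4 [-0.526 -0.251  0.44   2.049  0.171  1.008  1.384] [ 0.4984 -0.0434  0.2356] [ 0.42  0.12 -0.93] 0.0132
(array([-13.25,   0.11,  -0.05]), array([-0.1918,  0.0369,  0.0142]))
```

Request:
{"method": "carry_out", "body": {"increments": "-3 0 0 -0.045 0.009 0.003 0;-6.5 0 0 -0.09 0.018 0.007 0;-10 0 0 -0.135 0.027 0.011 0;-13.2 0 0 -0.175 0.034 0.014 0;-13.2 0 0 -0.192 0.037 0.014 0"}}

```text
time: 6.02
ee_pos: [0.5296, -0.2393, 0.2335]
eef_rot: [0.694, 0.667, 0.188, 0.196]
ft_force: [0.1, 1.6, -0.6]
width: 0.0133
```

Run:
```python
from look import *
s=st();Rt=Rdown(YAW,.55)
print(rel(s,M+W*.0856+[0,0,.08],Rt)); print(rel(s,M+W*.0856,Rt)); look(["wrist"],"4");print(tubefit("wrist4",s))
```

```text
6.025 [-0.519 -0.268  0.893  2.065  0.026  0.728  1.928] [ 0.5296 -0.2393  0.2335] [ 0.07  1.57 -0.6 ] 0.0133
(array([-0.03,  0.16, -0.24]), array([0.0029, 0.0011, 0.0002]))
(array([-0.03,  0.16, -0.24]), array([ 0.0029, -0.0407,  0.0684]))
(array([0.0007, 0.0006, 0.0001, 0.0027]), np.float64(0.060019150546608856), 668, np.float64(0.00015922278078662677))
```

View pics/wrist4.png

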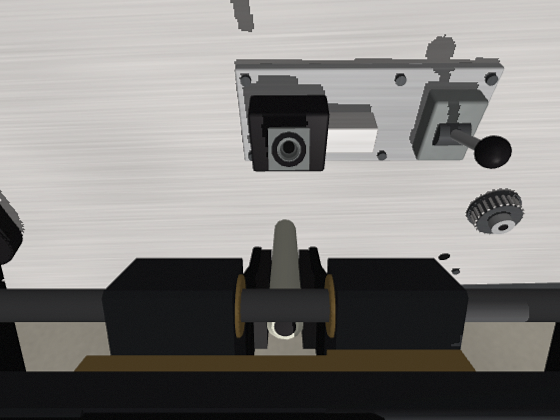

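The wrist view shows the collet mouth at (289,150), the tube's foot at (285,223) and the lever ball at (493,152), with nothing in between. Next I'll refine the mouth from this view.

Run:
```python
from h import *
z=np.load("wrist4.npz");E=z["E"];K=z["K"]
P,ok,im=cloud("wrist4")
x=np.cross([.0354,.9994,0],W);y=np.array([.0354,.9994,0])
q=P-M;h=q@W;a=q@x;b=q@y
k=ok&(abs(h)<.006)&(abs(a)<.03)&(abs(b)<.03)
print(k.sum(),np.median(h[k]),np.percentile(h[k],[10,90]));
k&=abs(h-np.median(h[k]))<.003
print("face a",np.percentile(a[k],[1,99]),"b",np.percentile(b[k],[1,99]))
# rectify face
s=.0001;n=500
uu,vv=np.meshgrid((np.arange(n)-n/2)*s,(np.arange(n)-n/2)*s)
G=M+np.median(h[k])*W+uu[...,None]*y+vv[...,None]*x
c=(G-E[:3,3])@E[:3,:3];p=c@K.T;p=(p[...,:2]/p[...,2:]).astype(np.float32)
cv2.imwrite("pics/rect4.png",cv2.remap(im,p[...,0],p[...,1],cv2.INTER_CUBIC))
for nm in ["side0","scene0"]:
    z=np.load(nm+".npz");E=z["E"];K=z["K"];G=M+uu[...,None]*y+vv[...,None]*x
    c=(G-E[:3,3])@E[:3,:3];p=c@K.T;p=(p[...,:2]/p[...,2:]).astype(np.float32)
    cv2.imwrite(f"pics/rect_{nm}.png",cv2.convertScaleAbs(cv2.remap(z["p"],p[...,0],p[...,1],cv2.INTER_CUBIC),alpha=1.6))
a=[cv2.imread(f"pics/{f}.png")[50:450,50:450][:, :] for f in ["rect4","rect_side0"]]
for i in a: cv2.drawMarker(i,(200,200),(0,0,255),0,20)
cv2.imwrite("pics/r4.png",np.hstack(a))
```

```text
1482 -0.0021980280778253532 [-0.00330738 -0.00122467]
face a [-0.01767059  0.01795817] b [-0.0168714   0.01835079]
```

View pics/r4.png

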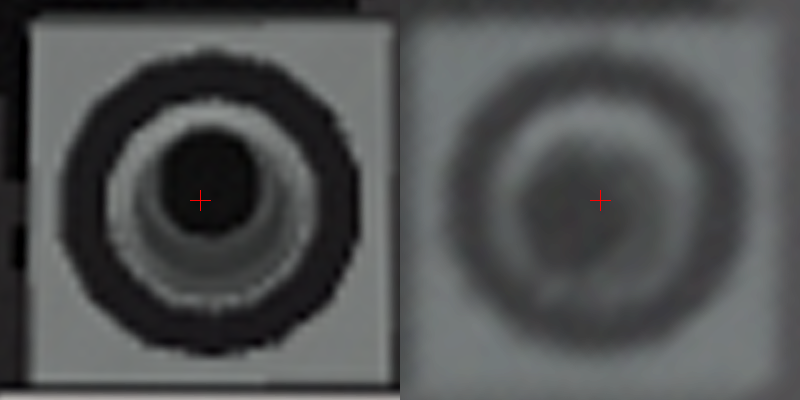

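```bash
cat >> h.py <<'E'
YU=np.array([.0354,.9994,0]);XU=np.cross(YU,W);M=M+.0005*YU+.0003*XU-.001*W
E
python3 - <<'E'
from look import *
s=st();Rt=Rdown(YAW,.55)
print(rel(s,M+W*.0726,Rt))
E
```

```text
6.075 [-0.519 -0.267  0.895  2.062  0.025  0.729  1.93 ] [ 0.5301 -0.2406  0.2342] [-1.14 -2.09  0.26] 0.0132
(array([-0.  ,  0.22, -0.24]), array([ 0.0047, -0.0413,  0.0828]))
```

Request:
{"method": "carry_out", "body": {"increments": "0 0 -0.2 0.002 -0.012 0.01 0;0 0.2 -0.2 0.004 -0.03 0.03 0;0 0.2 -0.2 0.005 -0.041 0.055 0;0 0.2 -0.2 0.005 -0.041 0.075 0;0 0.2 -0.2 0.005 -0.041 0.083 0"}}

```text
time: 6.7
ee_pos: [0.5378, -0.2342, 0.1398]
eef_rot: [0.693, 0.669, 0.188, 0.194]
ft_force: [1.5, 0.6, -0.5]
width: 0.0131
```

Request:
{"method": "carry_out", "body": {"increments": "0 0 0 0 0 0 0;0 0 0 0 0 0 0;0 0 0 0 0 0 0;0 0 0 0 0 0 0;0 0 0 0 0 0 0"}}

```text
time: 7.32
ee_pos: [0.5378, -0.2343, 0.14]
eef_rot: [0.693, 0.669, 0.188, 0.194]
ft_force: [1.0, 0.3, -0.3]
width: 0.0132
```

Run:
```python
from look import *
s=st();Rt=Rdown(YAW,.55)
print(rel(s,M+W*.0726,Rt)); look(["wrist","side"],"5");print(tubefit("wrist5",s))
```

```text
7.325 [-0.785 -0.105  1.241  2.171 -0.258  0.519  2.208] [ 0.5378 -0.2343  0.14  ] [ 0.95  0.28 -0.27] 0.0132
(array([-0.13, -0.05,  0.01]), array([-0.0019,  0.0017, -0.0015]))
(array([0.0007, 0.0006, 0.0011, 0.0024]), np.float64(0.07043744860918882), 668, np.float64(0.00015168184912204495))
```

View pics/wrist5.png

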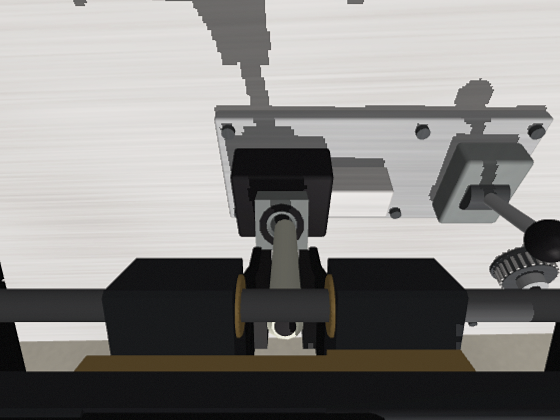

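View pics/side5.png

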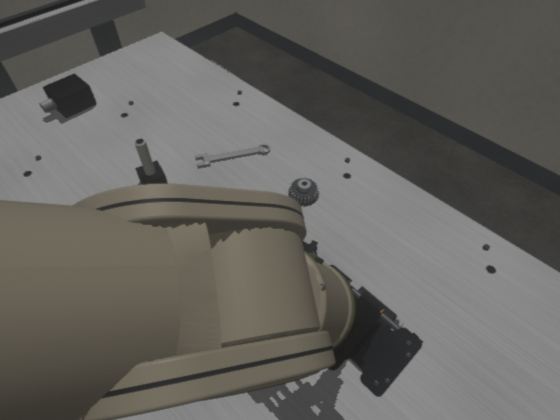

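The wrist view shows the tube's foot hovering about 10 mm over the collet mouth at (282,222). But joint 3 has drifted to 1.24, and its limit is 1.34. Before inserting I'll fit a kinematic model to the states recorded so far, to understand the arm's redundancy.

```bash
cat > kin.py <<'E'
import numpy as np
from scipy.optimize import least_squares
from scipy.spatial.transform import Rotation as Ro
D=[([-1.19861794,0.33284877,-0.06472003,1.46094438,0.02159421,1.34988424,-0.08851804],[0.24022181,0.57657481,0.22176695],[.83204,.554714,-.000563,.000407]),
([-0.908,0.049,0.052,1.813,-0.002,1.281,0.549],[0.35649407,0.34221727,0.21399914],[.763,.646,0,0]),
([-0.647,0.02,0.296,1.874,-0.005,1.25,1.182],[0.465,0.1244,0.1999],[.721,.693,-.001,0]),
([-0.634,0.164,0.296,2.011,-0.054,0.978,1.222],[0.4648,0.1256,0.0747],[.72,.694,-.002,0]),
([-0.649,0.074,0.296,1.936,-0.021,1.138,1.189],[0.4653,0.1287,0.1473],[.72,.694,-.002,0]),
([-0.526,-0.251,0.44,2.049,0.171,1.008,1.384],[0.4984,-0.0434,0.2356],[.711,.685,.11,.115]),
([-0.519,-0.268,0.893,2.065,0.026,0.728,1.928],[0.5296,-0.2393,0.2335],[.694,.667,.188,.196]),
([-0.785,-0.105,1.241,2.171,-0.258,0.519,2.208],[0.5378,-0.2343,0.14],[.693,.669,.188,.194])]
SG=[-1,1,-1,1,-1,1,-1]
def fk(q,a,SG=SG):
    d0,Lu,Lf,Lt,a3,a4,a6,c,a1,y=a
    R=Ro.identity();p=np.array([0,0,d0])
    def rz(t):return Ro.from_euler('z',t)
    def ry(t):return Ro.from_euler('y',t)
    R=rz(SG[0]*q[0])*ry(q[1]); p=p+rz(SG[0]*q[0]).apply([a1,0,0])
    R=R*rz(SG[2]*q[2]);p=p+R.apply([a3,y,Lu])
    R=R*ry(q[3]);p=p+R.apply([a4,0,0])
    R=R*rz(SG[4]*q[4]);p=p+R.apply([0,0,Lf]);R=R*ry(q[5]);p=p+R.apply([a6,0,0])
    R=R*rz(SG[6]*q[6]+c);p=p+R.apply([0,0,Lt]);return p,R
def fit():
    best=None
    for s3 in(-1,1):
     for s5 in(-1,1):
      for s7 in (-1,1):
       sg=[-1,1,s3,1,s5,1,s7]
       def f(a):
        o=[]
        for q,p,w in D:
            P,R=fk(q,a,sg);w=Ro.from_quat(w);o+=list((P-p)*3)+list((R*w.inv()).as_rotvec())
        return np.array(o)
       for c in (0,1.57,3.14,-1.57):
        r=least_squares(f,[.34,.44,.49,.3,0,0,0,c,0,0])
        if best is None or r.cost<best[0]: best=(r.cost,sg,r.x,abs(r.fun).max())
    return best
if __name__=="__main__": print(fit())
E
python3 kin.py
```

```text
(np.float64(0.00025013645972010864), [-1, 1, -1, 1, -1, 1, -1], array([ 0.27518492,  0.4409151 ,  0.48281171,  0.38035121,  0.00327922,
       -0.01856203,  0.00488154, -3.1416541 ,  0.00619084, -0.04527238]), np.float64(0.010681033714551647))
```

```bash
cat > sim.py <<'E'
from kin import *
import functools
c,SGf,A,_=fit()
def J(q):
    p,R=fk(q,A,SGf);Jm=np.zeros((6,7))
    for i in range(7):
        e=np.array(q,float);e[i]+=1e-5;P,Q=fk(e,A,SGf);Jm[:3,i]=(P-p)/1e-5;Jm[3:,i]=(Q*R.inv()).as_rotvec()/1e-5
    return Jm
def move(q,p1,R1,n=25,W=np.ones(7)):
    q=np.array(q,float);p0,R0=fk(q,A,SGf);rv=(R0.inv()*R1).as_rotvec()
    for k in range(1,n+1):
        t=k/n;pt=p0+(p1-p0)*t;Rt=R0*Ro.from_rotvec(rv*t);p,R=fk(q,A,SGf)
        e=np.r_[pt-p,(Rt*R.inv()).as_rotvec()];Wi=np.diag(1/W)
        Jm=J(q);q=q+Wi@np.linalg.pinv(Jm@Wi)@e
    return q
E
python3 - <<'E'
from sim import *
for a,b in zip([0,1,2,3,4,5,6],[1,2,3,4,5,6,7]):
    q=move(D[a][0],*fk(D[b][0],A,SGf));print(np.round(q,3),np.round(D[b][0],3))
from h import W
p,R=fk(D[7][0],A,SGf)
print(np.round(move(D[7][0],p-W*.04,R),3))
E
```

```text
[-0.926  0.049  0.07   1.813 -0.003  1.281  0.55 ] [-0.908  0.049  0.052  1.813 -0.002  1.281  0.549]
[-0.645  0.02   0.294  1.874 -0.005  1.25   1.182] [-0.647  0.02   0.296  1.874 -0.005  1.25   1.182]
[-0.632  0.164  0.294  2.011 -0.053  0.978  1.222] [-0.634  0.164  0.296  2.011 -0.054  0.978  1.222]
[-0.65   0.074  0.297  1.936 -0.021  1.138  1.189] [-0.649  0.074  0.296  1.936 -0.021  1.138  1.189]
[-0.519 -0.25   0.434  2.049  0.169  1.008  1.386] [-0.526 -0.251  0.44   2.049  0.171  1.008  1.384]
[-0.528 -0.272  0.899  2.065  0.034  0.728  1.921] [-0.519 -0.268  0.893  2.065  0.026  0.728  1.928]
[-0.773 -0.102  1.231  2.171 -0.265  0.519  2.214] [-0.785 -0.105  1.241  2.171 -0.258  0.519  2.208]
[-0.606  0.2    1.164  2.168 -0.886  0.556  2.732]
```

Run:
```python
from sim import *
from h import W
q0=D[7][0];p,R=fk(q0,A,SGf)
for d in (-60,-40,-30,-20,20,40):
    R1=R*Ro.from_rotvec([0,0,np.deg2rad(d)]);q1=move(q0,p,R1);q2=move(q1,p-W*.04,R1);print(d,q1.round(2),q2.round(2))
```

```text
-60 [-0.96 -0.28  1.33  2.17  0.13  0.53  2.92] [-1.3  -0.29  1.66  2.16  0.19  0.45  2.87]
-40 [-0.92 -0.21  1.32  2.17 -0.01  0.52  2.69] [-1.35 -0.24  1.72  2.16  0.08  0.44  2.62]
-30 [-0.89 -0.18  1.31  2.17 -0.08  0.52  2.58] [-1.37 -0.23  1.76  2.15  0.03  0.43  2.49]
-20 [-0.86 -0.15  1.3   2.17 -0.15  0.52  2.47] [-1.39 -0.21  1.79  2.15 -0.01  0.43  2.35]
20 [-0.71 -0.08  1.18  2.17 -0.31  0.52  1.91] [-0.54  0.16  1.08  2.17 -0.82  0.53  2.33]
40 [-0.65 -0.07  1.12  2.17 -0.34  0.53  1.58] [-0.51  0.15  1.05  2.17 -0.8   0.52  1.96]
```

```bash
cat > plan.py <<'E'
from sim import *
from h import W,M,Rdown,YAW
from multiprocessing import Pool
lo=np.array([-2.6,-.5,-1.47,.16,-1.27,.06,-2.6]);hi=np.array([2.6,2.12,1.34,2.42,4.41,2.06,2.6])
def marg(q): return min((q-lo).min(),(hi-q).min())
def tgt(d,tilt=.55,yaw=0): return Ro.from_matrix(Rdown(YAW+yaw,tilt))*Ro.from_rotvec([0,0,np.deg2rad(d)])
PRE=M+W*.0726
q0=np.array(D[7][0])
def trial(seed):
    g=np.random.default_rng(seed)
    R0=fk(q0,A,SGf)[1];q=move(q0,PRE+W*.08,R0,12);ms=[marg(q)];via=[]
    k=g.integers(1,4);dF=g.uniform(-20,70)
    for i in range(k):
        v=(np.r_[g.uniform(.42,.72),g.uniform(-.4,.25),g.uniform(.24,.34)],g.uniform(-60,80),g.uniform(0,.6));via.append(v)
        q=move(q,v[0],tgt(v[1],v[2]),15);ms.append(marg(q))
        if ms[-1]<.03 or ms[-1]!=ms[-1]: return -1,seed,None,None,None
    q=move(q,PRE+W*.08,tgt(dF),15);ms.append(marg(q))
    q=move(q,PRE,tgt(dF),10);ms.append(marg(q));qa=q
    q=move(q,PRE-W*.04,tgt(dF),10);ms.append(marg(q))
    if np.linalg.norm(fk(q,A,SGf)[0]-(PRE-W*.04))>.003: return -1,seed,None,None,None
    return min(ms)-.15*abs(q[2])-.02*k,seed,via,dF,(qa.round(2),q.round(2),np.round(ms,2))
if __name__=="__main__":
    import os
    with Pool() as p: o=p.map(trial,range(3000),chunksize=20)
    o.sort(key=lambda t:-t[0])
    for t in o[:8]: print(t)
E
export OMP_NUM_THREADS=1; nproc; time timeout 560 python3 plan.py
```

```text
1
(np.float64(0.10156022161443917), 230, [(array([0.69417384, 0.24547428, 0.28011176]), 69.45960057396064, 0.5930765666197318), (array([ 0.69025899, -0.18505315,  0.33005812]), -14.054361599965397, 0.04545234729061493)], 26.44394599349772, (array([ 0.39, -0.03,  0.1 ,  2.18, -0.46,  0.54,  1.9 ]), array([ 0.38,  0.06,  0.09,  2.17, -0.53,  0.46,  1.97]), array([0.16, 0.65, 0.47, 0.25, 0.24, 0.25])))
(np.float64(0.08792177726718786), 2145, [(array([0.55590207, 0.18124108, 0.29720473]), 65.43443749625085, 0.5181660173349314), (array([0.6686998 , 0.24856322, 0.30414316]), -8.53231470854056, 0.030697631719947882)], 48.83552546853274, (array([ 0.3 , -0.03,  0.19,  2.18, -0.45,  0.54,  1.51]), array([ 0.29,  0.06,  0.18,  2.17, -0.55,  0.46,  1.59]), array([0.16, 0.33, 0.48, 0.25, 0.24, 0.25])))
(np.float64(0.08615565502575018), 2916, [(array([0.60008597, 0.13028595, 0.30491151]), 72.95355995801063, 0.5411734869049198), (array([ 0.70595854, -0.10863926,  0.29185823]), 57.4294215396328, 0.05644968331128725), (array([ 0.67003961, -0.16483502,  0.25213089]), 8.522920056509562, 0.1051415827404
[... 1541 characters left out ...]
72, -0.38197944,  0.24194061]), 13.958292522259413, 0.22653728289665298)], 31.21932944892606, (array([ 0.2 , -0.03,  0.29,  2.18, -0.45,  0.54,  1.81]), array([ 0.2 ,  0.07,  0.27,  2.17, -0.56,  0.46,  1.91]), array([0.16, 0.43, 0.6 , 0.26, 0.24, 0.25])))
(np.float64(0.07238334661504864), 1588, [(array([0.61481986, 0.24090596, 0.30569256]), 48.234906673973555, 0.5816674821893707), (array([ 0.60244777, -0.14843806,  0.25366531]), 22.64207427800787, 0.11975575756803833)], 56.84854066246747, (array([ 0.19, -0.03,  0.29,  2.18, -0.45,  0.54,  1.37]), array([ 0.19,  0.07,  0.28,  2.17, -0.56,  0.47,  1.47]), array([0.16, 0.48, 0.71, 0.26, 0.24, 0.25])))
real	4m24.595s
user	15m9.450s
sys	0m0.443s
```

The model reproduces the recorded moves. Going straight in from here would exceed a joint range, so I'll back out along the bore axis and unwind the elbow through two waypoints. Joints are checked after each leg.

Request:
{"method": "carry_out", "body": {"increments": "0 0 0 0 0 -0.01 0;0 0 0 0 0 -0.03 0;0 0 0 0 0 -0.05 0;0 0 0 0 0 -0.07 0;0 0 0 0 0 -0.08 0"}}

```text
time: 8.05
ee_pos: [0.496, -0.2333, 0.2092]
eef_rot: [0.693, 0.668, 0.188, 0.195]
ft_force: [0.2, 1.3, -0.3]
width: 0.0131
```

```bash
cat > nxt.py <<'E'
from plan import *
from look import *
def nxt(s,legs):
    "legs: list of (p,d,tilt)"
    q=s["joint_positions"];
    for i,(p,d,t) in enumerate(legs):
        p=np.array(p)
        if i==0: print("REL",*rel(s,p,tgt(d,t).as_matrix()))
        q=move(q,p,tgt(d,t),20);print(q.round(2),round(marg(q),2),p.round(3))
V1=([.68,.22,.29],70,.58);V2=([.69,-.185,.33],-14,.05);F=[(PRE+W*.08,26,.55),(PRE,26,.55),(PRE-W*.04,26,.55)]
E
python3 - <<'E'
from nxt import *
s=st();nxt(s,[V1,V2]+F)
E
```

```text
8.05 [-0.454 -0.339  0.839  2.159  0.08   0.696  1.91 ] [ 0.496  -0.2333  0.2092] [ 0.22  1.29 -0.31] 0.0131
REL [-1.57  1.06 69.98] [0.4595 0.1852 0.0189]
[-0.44  0.1  -0.11  1.73  0.42  0.86 -0.44] 0.6 [0.68 0.22 0.29]
[ 0.2   0.5   0.01  1.01 -0.01  1.58  1.98] 0.48 [ 0.69  -0.185  0.33 ]
[ 0.36 -0.2   0.16  2.17 -0.34  0.71  1.81] 0.25 [ 0.497 -0.235  0.21 ]
[ 0.33 -0.03  0.16  2.18 -0.45  0.54  1.91] 0.24 [ 0.538 -0.236  0.142]
[ 0.32  0.06  0.15  2.17 -0.54  0.46  1.99] 0.25 [ 0.559 -0.237  0.108]
```

Request:
{"method": "carry_out", "body": {"increments": "0 0 4 0.025 0.01 -0.005 0;0 0 11 0.07 0.028 -0.01 0;0 0 18 0.12 0.048 -0.01 0;0 0 26 0.17 0.068 -0.005 0;0 0 34 0.22 0.089 0 0"}}

```text
time: 8.68
ee_pos: [0.5801, -0.0142, 0.2553]
eef_rot: [0.859, 0.435, 0.237, 0.13]
ft_force: [1.1, 0.2, 1.0]
width: 0.013
```

Run:
```python
from nxt import *
s=st();nxt(s,[V1,V2]+F)
```

```text
8.675 [-0.318 -0.183  0.201  2.046  0.166  0.737  0.734] [ 0.5801 -0.0142  0.2553] [1.14 0.23 0.97] 0.013
REL [-1.19  1.42 35.71] [ 0.2505 -0.0544  0.0184]
[-0.47  0.1  -0.08  1.72  0.42  0.86 -0.43] 0.6 [0.68 0.22 0.29]
[ 0.18  0.5   0.04  1.01 -0.03  1.58  1.99] 0.48 [ 0.69  -0.185  0.33 ]
[ 0.33 -0.2   0.18  2.17 -0.33  0.7   1.8 ] 0.25 [ 0.497 -0.235  0.21 ]
[ 0.3  -0.03  0.19  2.18 -0.45  0.54  1.91] 0.24 [ 0.538 -0.236  0.142]
[ 0.29  0.06  0.18  2.17 -0.55  0.46  1.99] 0.25 [ 0.559 -0.237  0.108]
```

Run:
```python
from nxt import *
s=st();nxt(s,F);print();nxt(s,[V2]+F)
```

```text
8.675 [-0.318 -0.183  0.201  2.046  0.166  0.737  0.734] [ 0.5801 -0.0142  0.2553] [1.14 0.23 0.97] 0.013
REL [-0.12 -0.01 -8.29] [-0.2342  0.0531 -0.0013]
[-0.31 -0.3   0.73  2.16 -0.02  0.7   1.55] 0.2 [ 0.497 -0.235  0.21 ]
[-0.49 -0.05  0.97  2.17 -0.39  0.53  1.87] 0.25 [ 0.538 -0.236  0.142]
[-0.4   0.13  0.93  2.16 -0.74  0.51  2.16] 0.26 [ 0.559 -0.237  0.108]

REL [ 28.92  -5.24 -47.24] [-0.0602  0.2078 -0.0035]
[-0.    0.53  0.37  1.01 -0.2   1.58  2.09] 0.48 [ 0.69  -0.185  0.33 ]
[-0.01 -0.23  0.48  2.16 -0.2   0.7   1.69] 0.26 [ 0.497 -0.235  0.21 ]
[-0.06 -0.03  0.55  2.17 -0.43  0.53  1.9 ] 0.25 [ 0.538 -0.236  0.142]
[-0.05  0.08  0.54  2.17 -0.61  0.48  2.05] 0.25 [ 0.559 -0.237  0.108]
```

Request:
{"method": "carry_out", "body": {"increments": "3 -0.5 -5 -0.006 0.02 0 0;8 -1.5 -13 -0.016 0.057 -0.001 0;13 -2.4 -21 -0.027 0.094 -0.002 0;18 -3.3 -30 -0.038 0.13 -0.002 0;23 -4.2 -38 -0.048 0.166 -0.003 0"}}

```text
time: 9.3
ee_pos: [0.6688, -0.1512, 0.3152]
eef_rot: [0.686, 0.724, 0.061, 0.044]
ft_force: [0.9, -0.3, 0.8]
width: 0.0132
```

Run:
```python
from nxt import *
s=st();nxt(s,[V2]+F);print();nxt(s,F)
```

```text
9.3 [-0.183  0.353  0.504  1.3   -0.239  1.398  1.933] [ 0.6688 -0.1512  0.3152] [ 0.9  -0.31  0.79] 0.0132
REL [ 5.74 -0.93 -8.92] [-0.0346  0.0214 -0.0125]
[-0.06  0.54  0.47  1.01 -0.25  1.59  2.12] 0.47 [ 0.69  -0.185  0.33 ]
[-0.11 -0.25  0.57  2.16 -0.15  0.69  1.65] 0.25 [ 0.497 -0.235  0.21 ]
[-0.19 -0.03  0.68  2.17 -0.42  0.53  1.89] 0.25 [ 0.538 -0.236  0.142]
[-0.16  0.09  0.66  2.17 -0.64  0.48  2.08] 0.25 [ 0.559 -0.237  0.108]

REL [-23.36   2.44  30.18] [-0.076  -0.1899  0.0762]
[-0.15 -0.26  0.6   2.16 -0.13  0.69  1.63] 0.24 [ 0.497 -0.235  0.21 ]
[-0.23 -0.04  0.72  2.17 -0.42  0.53  1.89] 0.25 [ 0.538 -0.236  0.142]
[-0.2   0.09  0.7   2.17 -0.66  0.49  2.09] 0.25 [ 0.559 -0.237  0.108]
```

Request:
{"method": "carry_out", "body": {"increments": "-3 0.3 4 -0.01 -0.025 0.01 0;-8 0.8 10 -0.026 -0.066 0.026 0;-13 1.4 17 -0.042 -0.107 0.043 0;-18 2 24 -0.06 -0.15 0.06 0;-23 2.4 30 -0.075 -0.187 0.075 0"}}

```text
time: 9.93
ee_pos: [0.4978, -0.2343, 0.2107]
eef_rot: [0.826, 0.495, 0.226, 0.147]
ft_force: [-1.1, -1.0, 0.5]
width: 0.0132
```

Run:
```python
from nxt import *
s=st();nxt(s,F[1:]);
```

```text
9.925 [-0.134 -0.226  0.581  2.142 -0.151  0.694  1.639] [ 0.4978 -0.2343  0.2107] [-1.06 -1.02  0.48] 0.0132
REL [-0.2   0.07 -0.06] [-0.0009 -0.0005  0.0797]
[-0.2  -0.03  0.69  2.17 -0.42  0.53  1.89] 0.25 [ 0.538 -0.236  0.142]
[-0.17  0.09  0.67  2.17 -0.65  0.48  2.08] 0.25 [ 0.559 -0.237  0.108]
```

Request:
{"method": "carry_out", "body": {"increments": "0 0 0 -0.001 -0.0005 0.012 0;-0.2 0 0 -0.001 -0.0005 0.03 0;-0.2 0 0 -0.001 -0.0005 0.05 0;-0.2 0 0 -0.001 -0.0005 0.065 0;-0.2 0 0 -0.001 -0.0005 0.075 0"}}

```text
time: 10.55
ee_pos: [0.5373, -0.2358, 0.1453]
eef_rot: [0.825, 0.496, 0.227, 0.148]
ft_force: [0.5, 0.0, -0.8]
width: 0.0132
```

Request:
{"method": "carry_out", "body": {"increments": "0 0 0 0 0 0 0;0 0 0 0 0 0 0;0 0 0 0 0 0 0;0 0 0 0 0 0 0;0 0 0 0 0 0 0"}}

```text
time: 11.18
ee_pos: [0.5373, -0.2359, 0.1456]
eef_rot: [0.825, 0.496, 0.227, 0.148]
ft_force: [0.4, -0.2, 0.7]
width: 0.013
```

Run:
```python
from nxt import *
s=st();nxt(s,F[1:]);look(["wrist","scene"],"6");print(tubefit("wrist6",s))
P,ok,im=cloud("wrist6");R0=Ro.from_quat(s["eef_rot"]).as_matrix()
z=np.load("wrist6.npz");E=z["E"];K=z["K"]
n=600;uu,vv=np.meshgrid((np.arange(n)-n/2)*1e-4,(np.arange(n)-n/2)*1e-4);G=M+uu[...,None]*YU+vv[...,None]*XU
p=((G-E[:3,3])@E[:3,:3])@K.T;p=(p[...,:2]/p[...,2:]).astype(np.float32)
i=cv2.remap(im,p[...,0],p[...,1],cv2.INTER_CUBIC);cv2.drawMarker(i,(300,300),(0,0,255),0,20);cv2.circle(i,(300,300),97,(0,255,0),1);cv2.imwrite("pics/rect6.png",i)
```

```text
11.175 [-0.217 -0.028  0.686  2.152 -0.404  0.542  1.855] [ 0.5373 -0.2359  0.1456] [ 0.35 -0.23  0.74] 0.013
REL [-0.04  0.1   0.07] [-0.0007 -0.0007  0.0036]
[-0.21 -0.03  0.7   2.17 -0.42  0.53  1.89] 0.25 [ 0.538 -0.236  0.142]
[-0.18  0.09  0.68  2.17 -0.65  0.48  2.08] 0.25 [ 0.559 -0.237  0.108]
(array([ 0.0009,  0.0002, -0.0017,  0.0027]), np.float64(0.059482363076471874), 668, np.float64(0.00015112942550393196))
```

View pics/wrist6.png

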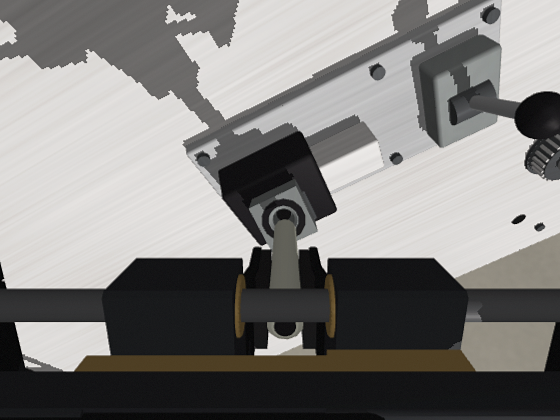

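View pics/rect6.png

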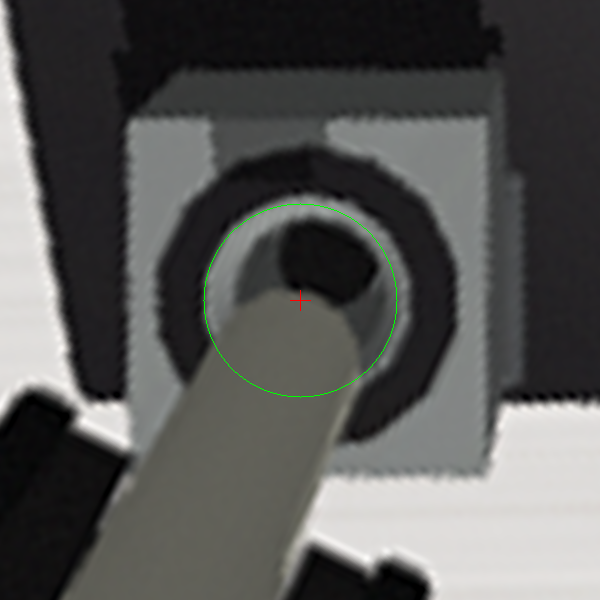

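View pics/scene6.png

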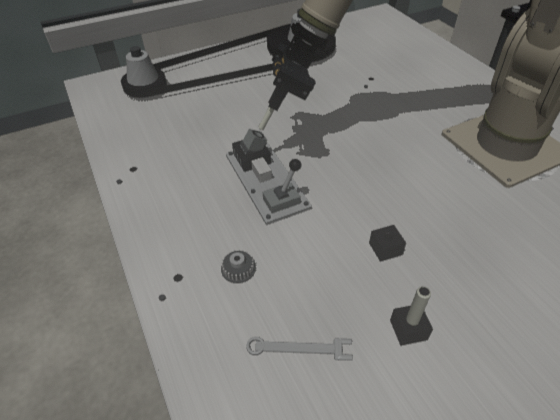

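The rectified wrist view shows the tube's foot within about 1 mm of the bore axis. The scene view shows the tube leaning in line with the collet at (256,135). Starting the insertion.

Request:
{"method": "carry_out", "body": {"increments": "0 0.1 0 -0.0008 -0.0012 0.004 0;0 0.1 0 -0.0008 -0.0012 0.009 0;0 0.1 0 -0.0008 -0.0012 0.014 0;0 0.1 0 -0.0008 -0.0012 0.019 0;0 0.1 0 -0.0008 -0.0012 0.024 0", "squeeze": 60}}

```text
time: 11.9
ee_pos: [0.5488, -0.2365, 0.1239]
eef_rot: [0.825, 0.496, 0.227, 0.148]
ft_force: [-0.2, -0.1, -1.2]
width: 0.0126
```

Run:
```python
from nxt import *
s=st();nxt(s,F[2:]);R0=Ro.from_quat(s["eef_rot"]).as_matrix();print("F tool",(s["ft_force"]@R0).round(2),"foot depth",.0600-(s["ee_pos"]-M)@W)
```

```text
11.9 [-0.216  0.047  0.696  2.15  -0.539  0.509  1.97 ] [ 0.5488 -0.2365  0.1239] [-0.17 -0.07 -1.24] 0.0126
REL [-0.06  0.01  0.08] [0.0001 0.0007 0.019 ]
[-0.18  0.09  0.68  2.17 -0.65  0.48  2.08] 0.25 [ 0.559 -0.237  0.108]
F tool [-0.42 -0.68  0.97] foot depth 0.00836556068331417
```

Request:
{"method": "carry_out", "body": {"increments": "0 0 0 0 0 0.003 0;0 0 0 0 0 0.006 0;0 0 0 0 0 0.009 0;0 0 0 0 0 0.012 0;0 0 0 0 0 0.014 0"}}

```text
time: 12.52
ee_pos: [0.5561, -0.2369, 0.1121]
eef_rot: [0.825, 0.496, 0.227, 0.148]
ft_force: [-5.4, 0.9, 5.5]
width: 0.0129
```

```bash
cat > chk.py <<'E'
from look import *
s=st();R0=Ro.from_quat(s["eef_rot"]).as_matrix();print("F tool",(s["ft_force"]@R0).round(2),"foot depth",.0600-(s["ee_pos"]-M)@W)
print("lat rel",rel(s,M+W*((s["ee_pos"]-M)@W),R0))
E
python3 chk.py
```

```text
12.525 [-0.204  0.091  0.687  2.145 -0.616  0.495  2.034] [ 0.5561 -0.2369  0.1121] [-5.44  0.91  5.51] 0.0129
F tool [-0.13 -1.92 -7.55] foot depth 0.022242575261427602
lat rel (array([0., 0., 0.]), array([ 0.0002,  0.0005, -0.    ]))
```

Now at 22 mm with about 7.5 N, so the seal is being pushed. On to the floor.

Request:
{"method": "carry_out", "body": {"increments": "0 0 0 0 0 0.002 0;0 0 0 0 0 0.004 0;0 0 0 0 0 0.006 0;0 0 0 0 0 0.007 0;0 0 0 0 0 0.007 0"}}

```text
time: 13.15
ee_pos: [0.5595, -0.2376, 0.1079]
eef_rot: [0.825, 0.495, 0.229, 0.147]
ft_force: [-30.2, 7.2, 34.6]
width: 0.0126
```

```bash
python3 chk.py
```

```text
13.15 [-0.194  0.109  0.681  2.141 -0.654  0.491  2.065] [ 0.5595 -0.2376  0.1079] [-30.17   7.17  34.61] 0.0126
F tool [  2.15  -9.71 -45.39] foot depth 0.027631937662231015
lat rel (array([0., 0., 0.]), array([ 0.0004, -0.0004,  0.    ]))
```

Force jumped to 45 N along the axis at 27.6 mm depth, so the tube is on the floor. Relaxing, then opening.

Request:
{"method": "carry_out", "body": {"increments": "0 0 0 0 0 -0.0005 0;0 0 0 0 0 -0.0005 0;0 0 0 0 0 -0.0005 0.014;0 0 0 0 0 -0.0005 0.03;0 0 0 0 0 -0.0005 0.05"}}

```text
time: 13.78
ee_pos: [0.5593, -0.2376, 0.1082]
eef_rot: [0.825, 0.495, 0.229, 0.147]
ft_force: [0.7, -0.2, -0.5]
width: 0.0267
```

```bash
python3 chk.py
python3 - <<'E'
from look import *
s=r.read_state();look(["wrist"],"7")
E
```

```text
13.775 [-0.194  0.108  0.681  2.141 -0.651  0.492  2.063] [ 0.5593 -0.2376  0.1082] [ 0.65 -0.2  -0.47] 0.0267
F tool [-0.02  0.36  0.74] foot depth 0.02726960590104388
lat rel (array([0., 0., 0.]), array([ 0.0004, -0.0004,  0.    ]))
```

View pics/wrist7.png

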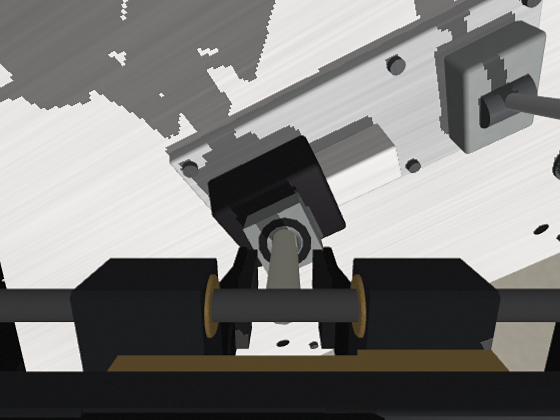

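The wrist view shows the tube standing in the collet at (284,245) and the fingers clear on both sides. Backing out along the axis.

Request:
{"method": "carry_out", "body": {"increments": "0 0 0 0 0 0 0.05;0 0 0 0 0 -0.01 0.05;0 0 0 0 0 -0.03 0.05;0 0 0 0 0 -0.06 0.05;0 0 0 0 0 -0.09 0.05"}}

```text
time: 14.45
ee_pos: [0.5116, -0.2361, 0.1855]
eef_rot: [0.825, 0.495, 0.228, 0.147]
ft_force: [0.7, -0.4, -0.3]
width: 0.0499
```

Run:
```python
from look import *
s=st();look(["wrist","scene"],"8")
for n in ["wrist8","scene8"]:
    P,ok,im=cloud(n);q=P[ok]-M;h=q@W;a=q@XU;b=q@YU
    k=(abs(a)<.016)&(abs(b)<.016)&(h>.01)&(h<.1);print(n,k.sum(),"tube top h",np.percentile(h[k],[50,98,100]).round(4),"ctr a,b",np.median(a[k]),np.median(b[k]))
```

```text
14.45 [-0.214 -0.168  0.67   2.155 -0.21   0.627  1.697] [ 0.5116 -0.2361  0.1855] [ 0.72 -0.44 -0.29] 0.0499
wrist8 766 tube top h [0.0786 0.082  0.083 ] ctr a,b -0.008285366649279457 0.0037589733649839342
scene8 194 tube top h [0.048  0.0823 0.0832] ctr a,b -6.151643123556365e-05 0.0053852118515829205
```

View pics/wrist8.png

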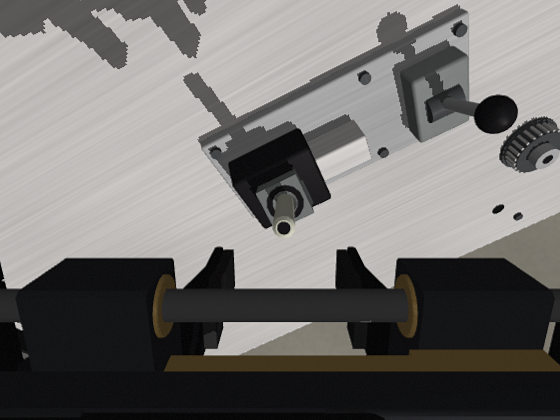

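View pics/scene8.png

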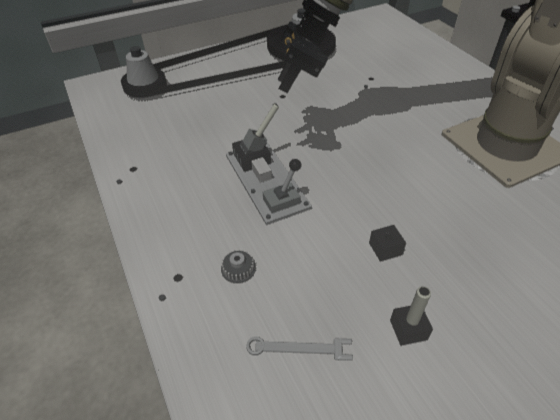

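The wrist and scene views show the tube seated, with its top at wrist (284,228) and scene (274,106). It shows 82.0 and 82.3 mm above the mouth, matching the 82 mm given for bottomed. The lever has not moved, with its ball at wrist (495,113). On to the lever.

Run:
```python
from nxt import *
from scipy.optimize import least_squares
for n,c in [("scene8",0),("wrist8",0)]:
    P,ok,im=cloud(n);q=P[ok&((P>[.5,-.13,.1])&(P<[.65,-.04,.2])).all(-1)];g=lambda a:np.linalg.norm(q-a,axis=1)-.013
    o=least_squares(g,[.565,-.078,.108],loss="soft_l1",f_scale=.001);print(n,"ball",o.x.round(4),len(q))
s=st();XP=np.array([.9994,-.0354,0])
for d in (0,30,60,-30):
    print(d);a=np.array([.515,-.078,.21]);nxt(s,[(a,d,0),(a+[.007,0,-.118],d,0),(a+[.1,0,-.118],d,0)])
```

```text
scene8 ball [ 0.5643 -0.0778  0.107 ] 122
wrist8 ball [ 0.5652 -0.0766  0.1059] 1315
14.55 [-0.212 -0.171  0.67   2.153 -0.212  0.627  1.699] [ 0.5125 -0.2371  0.1879] [-0.59  0.56  0.05] 0.0499
0
REL [ 31.27  -7.33 -25.4 ] [ 0.1468 -0.0619 -0.0202]
[-0.35  0.13  0.46  1.76 -0.06  1.27  1.65] 0.63 [ 0.515 -0.078  0.21 ]
[-0.32  0.26  0.44  1.89 -0.13  1.03  1.71] 0.53 [ 0.522 -0.078  0.092]
[-0.26  0.46  0.41  1.64 -0.2   1.09  1.74] 0.78 [ 0.615 -0.078  0.092]
30
REL [ 28.07 -15.05   3.82] [ 0.1468 -0.0619 -0.0202]
[-0.3   0.12  0.4   1.76 -0.05  1.27  1.12] 0.62 [ 0.515 -0.078  0.21 ]
[-0.28  0.25  0.39  1.89 -0.11  1.03  1.17] 0.53 [ 0.522 -0.078  0.092]
[-0.23  0.45  0.37  1.64 -0.18  1.09  1.2 ] 0.78 [ 0.615 -0.078  0.092]
60
REL [ 23.55 -22.12  33.04] [ 0.1468 -0.0619 -0.0202]
[-0.25  0.12  0.34  1.76 -0.04  1.27  0.59] 0.62 [ 0.515 -0.078  0.21 ]
[-0.23  0.24  0.33  1.89 -0.09  1.03  0.63] 0.53 [ 0.522 -0.078  0.092]
[-0.19  0.44  0.31  1.64 -0.15  1.09  0.65] 0.78 [ 0.615 -0.078  0.092]
-30
REL [ 33.11   1.04 -54.58] [ 0.1468 -0.0619 -0.0202]
[-0.4   0.13  0.51  1.76 -0.07  1.27  2.19] 0.41 [ 0.515 -0.078  0.21 ]
[-0.37  0.26  0.49  1.89 -0.14  1.03  2.25] 0.35 [ 0.522 -0.078  0.092]
[-0.3   0.46  0.46  1.63 -0.23  1.1   2.28] 0.32 [ 0.615 -0.078  0.092]
```

Request:
{"method": "carry_out", "body": {"increments": "1 0 -1 0.005 0 -0.03 0.05;6 -1.5 -5 0.03 -0.005 -0.045 0.03;13 -3 -10.5 0.065 -0.02 -0.045 0;19 -4.5 -15.5 0.1 -0.04 -0.035 0;25 -6 -20.5 0.125 -0.055 -0.025 0", "squeeze": 20}}

```text
time: 15.18
ee_pos: [0.5093, -0.0982, 0.2114]
eef_rot: [0.746, 0.664, 0.045, 0.03]
ft_force: [0.8, -0.2, -0.3]
width: 0.018
```

Run:
```python
from nxt import *
s=st();a=np.array([.518,-.0775,.21]);nxt(s,[(a,0,0),(a+[0,0,-.118],0,0)])
```

```text
15.175 [-0.31   0.01   0.439  1.864 -0.036  1.165  1.594] [ 0.5093 -0.0982  0.2114] [ 0.8  -0.15 -0.27] 0.018
REL [ 6.04 -1.33 -4.67] [0.0215 0.0061 0.0026]
[-0.32  0.13  0.42  1.75 -0.06  1.27  1.65] 0.63 [ 0.518 -0.078  0.21 ]
[-0.29  0.24  0.41  1.9  -0.11  1.03  1.7 ] 0.52 [ 0.518 -0.078  0.092]
```

Request:
{"method": "carry_out", "body": {"increments": "3 -0.7 -2.5 0.01 0.003 0.001 0;6 -1.3 -4.7 0.02 0.006 0.002 0;6 -1.3 -4.7 0.0215 0.006 0.003 0;6 -1.3 -4.7 0.0215 0.006 0.003 0;6 -1.3 -4.7 0.0215 0.006 0.003 0"}}

```text
time: 15.8
ee_pos: [0.5176, -0.0781, 0.2096]
eef_rot: [0.72, 0.694, 0.001, 0.0]
ft_force: [-0.5, -0.3, 0.6]
width: 0.0002
```

Run:
```python
from nxt import *
s=st();a=np.array([.518,-.0775,.092]);nxt(s,[(a,0,0),(a+[.094,-.003,0],0,0)])
look(["wrist"],"9")
```

```text
15.8 [-0.33   0.11   0.426  1.769 -0.048  1.272  1.642] [ 0.5176 -0.0781  0.2096] [-0.52 -0.26  0.62] 0.0002
REL [ 0.09 -0.06 -0.05] [0.0005 0.0002 0.1176]
[-0.3   0.24  0.41  1.9  -0.11  1.03  1.7 ] 0.52 [ 0.518 -0.078  0.092]
[-0.24  0.44  0.39  1.64 -0.18  1.09  1.73] 0.78 [ 0.612 -0.08   0.092]
```

View pics/wrist9.png

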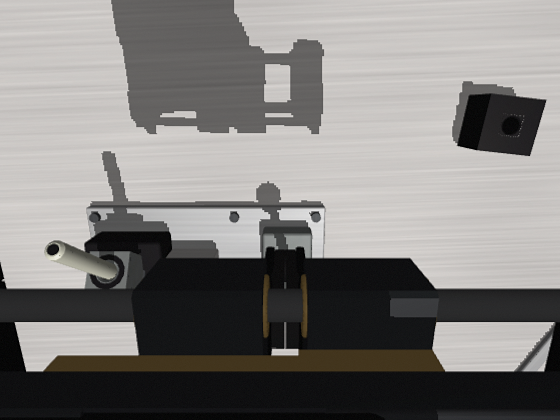

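The wrist view looks from the robot's side. It shows closed fingers at (285,290) in front of the grey lever block, with the tube still seated at (55,250)–(108,270). Descending on the robot side of the ball.

Request:
{"method": "carry_out", "body": {"increments": "0 0 0 0.0005 0 0.025 0;0 0 0 0.0005 0 0.06 0;0 0 0 0.0005 0 0.095 0;0 0 0 0.0005 0 0.117 0;0 0 0 0.0005 0 0.1176 0"}}

```text
time: 16.48
ee_pos: [0.5167, -0.0776, 0.0912]
eef_rot: [0.72, 0.694, 0.0, -0.001]
ft_force: [0.2, 1.9, 0.2]
width: 0.0005
```

Request:
{"method": "carry_out", "body": {"increments": "0 0 0 0 0.01 0 0;0 0 0 0 0.018 0 0;0 0 0 0 0.026 0 0;0 0 0 0 0.034 0 0;0 0 0 0 0.042 0 0"}}

```text
time: 17.1
ee_pos: [0.5593, -0.0792, 0.0912]
eef_rot: [0.72, 0.694, 0.0, -0.001]
ft_force: [-1.6, 0.5, 0.8]
width: 0.0007
```

Run:
```python
from look import *
s=st();look(["scene"],"10")
```

```text
17.1 [-0.288  0.325  0.412  1.796 -0.149  1.052  1.713] [ 0.5593 -0.0792  0.0912] [-1.58  0.54  0.8 ] 0.0007
```

View pics/scene10.png

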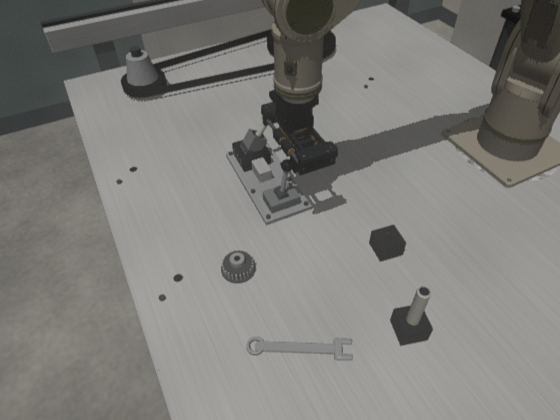

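The scene view shows the ball at (287,165), pushed close to upright, with a force of about 1.6 N. Continuing.

Request:
{"method": "carry_out", "body": {"increments": "0 0 0 0 0.009 0 0;0 0 0 0 0.018 0 0;0 0 0 0 0.027 0 0;0 0 0 0 0.036 0 0;0 0 0 0 0.044 0 0"}}

```text
time: 17.77
ee_pos: [0.6045, -0.0807, 0.091]
eef_rot: [0.72, 0.694, 0.0, -0.0]
ft_force: [-1.0, 0.6, -0.9]
width: 0.0001
```

Request:
{"method": "carry_out", "body": {"increments": "0 0 0 0 0.002 0 0;0 0 0 0 0.004 0 0;0 0 0 0 0.006 0 0;0 0 0 0 0.008 0 0;0 0 0 0 0.01 0 0"}}

```text
time: 18.4
ee_pos: [0.6126, -0.0811, 0.0906]
eef_rot: [0.72, 0.694, -0.001, -0.002]
ft_force: [-14.4, 1.7, 7.4]
width: 0.0004
```

Contact with the end stop: 14 N at x = 0.6126, against 0.612 predicted. Backing off and lifting.

Request:
{"method": "carry_out", "body": {"increments": "0 0 0 0 -0.01 0 0;0 0 0 0 -0.03 0 0;0 0 0 0 -0.055 0 0;0 0 0 0 -0.08 -0.01 0;0 0 0 0 -0.095 -0.03 0"}}

```text
time: 19.02
ee_pos: [0.5163, -0.0777, 0.121]
eef_rot: [0.72, 0.694, -0.001, -0.002]
ft_force: [0.4, -0.8, 0.5]
width: 0.0005
```

Request:
{"method": "carry_out", "body": {"increments": "0 0 0 0 0 -0.03 0;0 0 0 0.01 0 -0.07 0;0 0 0 0.04 0 -0.11 0;0 0 0 0.08 0 -0.13 0;0 0 0 0.12 0 -0.13 0"}}

```text
time: 19.65
ee_pos: [0.5223, 0.0431, 0.2535]
eef_rot: [0.72, 0.694, 0.001, -0.001]
ft_force: [0.2, -0.6, -0.7]
width: 0.0007
```

Run:
```python
from look import *
from scipy.optimize import least_squares
s=st();look(["scene","side"],"11")
piv=np.array([.5964,-.0784,.034])
for n in ["scene11","side11"]:
    P,ok,im=cloud(n);q=P[ok&((P>[.59,-.13,.09])&(P<[.68,-.04,.14])).all(-1)]
    if len(q)>10:
        g=lambda a:np.linalg.norm(q-a,axis=1)-.013
        o=least_squares(g,[.63,-.078,.1],loss="soft_l1",f_scale=.001);v=o.x-piv;print(n,"ball",o.x.round(4),len(q),"lean",np.arctan2(v@XU*0+v[0]*.9994-v[1]*.0354,v[2]),np.linalg.norm(v))
    q=P[ok]-M;h=q@W;a=q@XU;b=q@YU
    k=(abs(a)<.016)&(abs(b)<.016)&(h>.01)&(h<.1);print(n,k.sum(),"tube top h",np.percentile(h[k],[98,100]).round(4))
```

```text
19.65 [-0.479  0.085  0.333  1.697 -0.031  1.364  1.393] [0.5223 0.0431 0.2535] [ 0.18 -0.57 -0.73] 0.0007
scene11 ball [ 0.6348 -0.0803  0.104 ] 137 lean 0.5027186842041913 0.0798915858508687
scene11 197 tube top h [0.0824 0.0835]
side11 ball [ 0.634  -0.0801  0.104 ] 187 lean 0.49303250565337775 0.07945832332409963
side11 194 tube top h [0.0849 0.0852]
```

View pics/scene11.png

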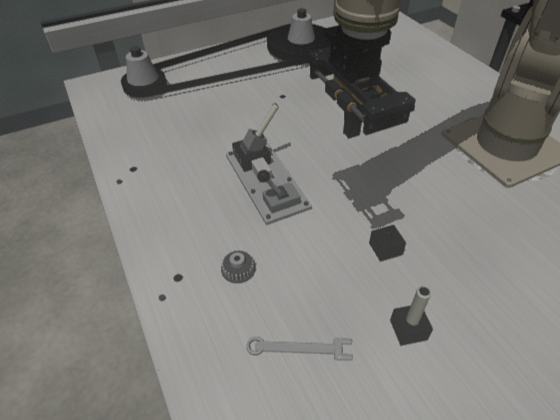

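View pics/side11.png

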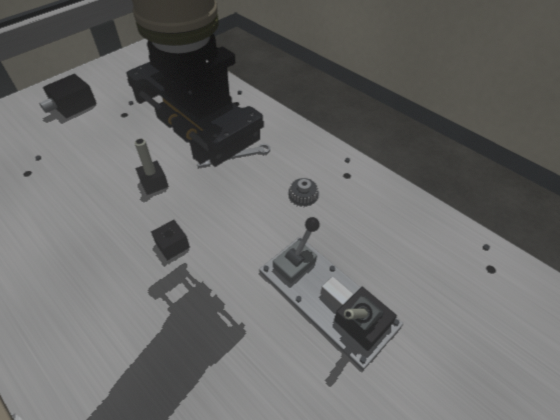

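The scene view shows the lever over at (265,176) and the tube in the collet at (265,125). The side view shows the ball at (312,224), with pulley, wrench and thick tube where they were. The side tube height reads 84.9 mm against 82.4 mm from the scene camera, so I'll compare it with the mouth face in the same cameras.

Run:
```python
from h import *
for n in ["scene0","side0","scene8","scene11","side11"]:
    P,ok,im=cloud(n);q=P-M;h=q@W;a=q@XU;b=q@YU
    f=ok&(abs(h)<.006)&(abs(a)<.017)&(abs(b)<.017)&(np.hypot(a,b)>.0155);print(n,"face h",np.median(h[f]).round(4),f.sum())
    t=ok&(abs(a)<.012)&(abs(b)<.012)&(h>.076)&(h<.1)
    if t.sum(): print("  top h 50,90,98",np.percentile(h[t],[50,90,98]).round(4),t.sum())
from look import *
s=st();look(["wrist"],"12")
```

```text
scene0 face h -0.0001 40
side0 face h 0.0009 172
scene8 face h -0.0001 34
  top h 50,90,98 [0.0803 0.0826 0.0831] 25
scene11 face h -0.0004 37
  top h 50,90,98 [0.081  0.0829 0.0833] 24
side11 face h 0.0012 136
  top h 50,90,98 [0.083  0.0843 0.0849] 86
19.75 [-0.482  0.088  0.329  1.698 -0.033  1.363  1.394] [0.5213 0.047  0.2516] [-0.47 -0.4  -0.53] 0.0007
```

Request:
{"method": "carry_out", "body": {"increments": "0 0 0 0 0 0 0.03;0 0 0 0 0 0 0.03;0 0 0 0 0 0 0.03;0 0 0 0 0 0 0.03;0 0 0 0 0 0 0.03"}}

```text
time: 20.42
ee_pos: [0.5213, 0.044, 0.2513]
eef_rot: [0.719, 0.695, -0.001, -0.002]
ft_force: [-0.2, -0.7, 0.4]
width: 0.0293
```

Run:
```python
from look import *
s=st();print(s["joint_vel"].round(3));print(r.close_job())
```

```text
20.425 [-0.48   0.088  0.332  1.699 -0.032  1.364  1.395] [0.5213 0.044  0.2513] [-0.2  -0.71  0.41] 0.0293
[-0.003  0.    -0.002 -0.001  0.     0.001  0.   ]
the job is handed in; nothing more can be done
None
```

The thin tube is in the slanted collet past the seal and on the floor, and the lever was then swung to its other end stop. The job was handed in at 20.4 s with the gripper open, in free air and touching nothing.

- **Insertion:** the push met about 8 N from the seal, then jumped to 45 N on the tool axis at about 27.6 mm depth, which is the floor.
- **Tube height:** right after release, 82.0 mm (wrist camera) and 82.3 mm (scene camera) were showing, against 82 mm expected. The last check read about 83 mm from the scene camera and about 83–84 mm from the side camera, measured from the mouth face. That is 1–2 mm over and about at the limit of the camera calibration. I backed off about 0.4 mm before opening, so the tube could have lifted that little.
- **Lever:** it stopped against its end with 14 N. Two cameras then put its lean at 0.50 and 0.49 rad, against 0.5 at the stop.
- **Bystanders:** the thick tube, pulley and wrench looked unmoved in the last pictures; I judged this by eye and did not re-measure them.
- **Detour:** joint 3 came near its limit at the first approach, so I backed out and re-approached with a different elbow position before inserting.

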